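# Weigh out a tumbler charge on the spring check scale

### The arm

A 7-joint arm with a two-finger parallel gripper is mounted at the origin on a cart in front of the work surface, level with it; the furniture and walls round the work are solid. World frame = base frame: x ahead of the robot, y to its left, z up, the work surface at z = 0. Lengths are in m, angles in rad, forces in N, time in s.
With the tool pointing down it reaches from about 0.425 to 0.875 m from the base axis. Payload 4.7 kg.
Tool frame: the origin (TCP) lies midway between the tips of the shut fingers; the grasp point (between the pads) lies 19 mm behind it; z points along the fingers, y is the line along which they close (so a half turn about z gives the same grasp; the last joint's range is limited). The gripper opens to 87 mm and grips with 3 to 60 N. Pads are 19 mm wide; open, the fingers measure 117 mm over their backs; the gripper's body (75 mm by 190 mm) begins 51 mm behind the grasp point.
Start: joints at [0.014, 0.321, -0.07, 1.45, 0.023, 1.371, -0.057], TCP at [0.65, -0, 0.223] pointing down, gripper open.
Joint ranges: [-2.86, 2.86], [-0.3, 2.09], [-1.38, 1.24], [0.06, 2.45], [-1.56, 4.7], [0.09, 2.05], [-2.69, 2.69]. Speed limits (rad/s): [2.57, 2.57, 3.14, 3.14, 3.14, 3.14, 3.14].

### API

Orientations are given as a rotation vector (axis times angle).
In Python, from bench import ctrl, get_image, calibration gives the robot as it stands.
- The arm moves only by the tool apply_moves, never from a script. Its arguments are lists of equal length, an entry for each row: "dp": the shift along the tool's x, y, z in m, a list of three; "twist": the turn, a rotation vector about the tool's x, y, z in rad, a list of three; "fingers": the closure, from 0 (fully open) to 1 (shut). In form: {"dp": [[dx, dy, dz], ...], "twist": [[ax, ay, az], ...], "fingers": [fingers, ...]}. A call has 1 to 10 rows; each row shifts and turns the commanded pose from where the row before left it, along the tool's axes as they then stand; what a row does not reach is not made up. A row lasts 1/10 s, in which the tool goes at most 50 mm and 8.59 degrees, less where a joint would pass 70% of its speed; a pose out of reach is approached as far as the arm can. A call is refused whole if a number of a shift passes 0.05 or a number of a turn 0.15, either way. A call with a gripper value outside its range is refused whole. The fingers move at their own pace and stop on an object; "newtons" is the grip in N (left out, the last holds). Time passes only in rows, so rows that do not move let the fingers close. It gives the time, the measured TCP pose, the force, the opening and the grip force at its end, in the units of the state.
- ctrl.get_state(): the state, without advancing time (a new reading comes with each control period).
- get_image(name): name is "scene" or "side" or "wrist"; returns the picture (400x640x3 uint8, red, green, blue); there is no depth.
- calibration(name): a dict with "fx", "fy", "cx", "cy" (pixels), "eye" and "attitude" of the camera in the world; the wrist camera has in their place "hand_eye" (4x4, takes a point from camera to tool coordinates, whose origin is the TCP and whose axes are the flange's). Camera axes: x right, y up, looking along -z (the intrinsics and any distortion apply to the point x, -y, -z); pixel columns grow to the right and rows downward; lengths in m; the calibration is good to about 2 mm. A picture is of the moment at which its call begins: read the wrist's pose just before it. calibration takes no time and is no camera call.
- ctrl.close_job(): hands the job in; it is judged then, once.
The state is a dict: "time": time; "joint_positions": joint angles; "qd": joint speeds; "joint_torque": joint torques, N m; "position": TCP position; "tool_rot": TCP orientation; "ft_force": force on the tool from outside, world axes, zero at the start; "torque": the same for the moment, N m; "grip_width": opening from 0.0 (shut) to 1.0 (fully open); "grip_force": force on a finger pad.
Only numpy, scipy, OpenCV 4.12 (cv2) and the standard library are available. Lean on these libraries where they do the work, as an engineer would, in place of code of your own. Each camera call takes 0.05 s, during which the arm holds its last target. There are 200 camera calls.

### The job

First turn the check scale's black selector two clicks clockwise from its end stop, so that its yellow line points at the big yellow dot and the empty pan floats up. Then take the scoop by its wooden handle and tip all seven steel balls into the pan, so that their weight drops it onto its stop, without letting one fall on the bench. Stand the empty scoop upright on the fire brick again and leave the other things where they are.

Things in the scene. Friction and masses are not known exactly. Their poses are not given: they have to be found in the camera images.
- check_scale: Fixed check scale stand. Origin: on the bench directly below the pan's centre, z up. Grey L-shaped base plate spans x -70 to +130, |y| < 66 mm and x -60 to +20, y -154 to -66 mm in this frame, top 14 mm above the bench. The green selector housing (74 x 66 mm, top 62 mm up) is at x = -20, y = -118 mm. A post with a rubber pad under the pan is the pan's stop.
- scale_post (a point): Top centre of the grey crosshead behind the pan, 156 mm above the bench, carried on two steel rods with a coil spring between them: an obstacle 36 mm (stand's x) by 62 mm (stand's y), reaching down to the base plate.
- pan (a joint): Slide of the spring-hung pan, m: 0 = at the top, 0.012 = down on its stop. The selector's cam acts on it: at the end stop the pan is held down on the stop, at one click half way, at two clicks it is free on its spring (empty it floats at 0, and needs about 0.64 N, four to five of the seven balls, to sink fully), at three clicks it is locked up.
- pan_floor (a point): Centre of the inside floor of the round brass pan; moves with the pan. The rim is 31 mm above it, 120 mm outside diameter, 115 mm inside; floating, the rim is 104 mm above the bench, down 92 mm.
- selector (a joint): Angle of the black range selector, rad: 0 = its end stop (fully anticlockwise seen from above), grows clockwise. Notches at 0, 0.45, 0.90 and 1.35 (zero, one, two, three clicks); other end stop at 1.40. When let go it springs into the nearest notch; turning over a click takes about 0.1 N m.
- selector_grip (a point): Point on the selector's upright axis at the height to grip, 88 mm above the bench. The grip is a bar 40 mm long (this frame's x), 12 mm thick (its y), from 68 to 98 mm above the bench. A yellow line marks its -x end and points at one of four dots on the housing: the dot for two clicks is yellow and larger, the others white.
- solder_brick: Fixed sooty fire brick lying flat, 105 mm (its x) x 206 mm (its y) x 18 mm high; origin at the centre of its underside.
- scoop: Loose aluminium hand scoop, about 160 g, on the brick. Origin on its underside below the handle, z up, open mouth to its own +x. Trough 62 mm wide, walls 30 mm high, from x = -54 (back wall) to +66 mm (mouth, 52 mm wide inside). Floor flat to x = +17 mm, then rising at 15 degrees to the mouth: balls roll out when it is tipped nose-down well past 15 degrees; about 45 empties it.
- scoop_grip (a point): Middle of the scoop's upright wooden handle, 84 mm above the underside, axes as the scoop's. The handle is an 18 x 18 mm square post from 59 to 101 mm above the underside, on a bridge 16 mm wide (x) that crosses the trough at 54 to 59 mm. It can be gripped across x or across y.
- scoop_mouth (a point): Middle of the pouring edge of the scoop, at x = +66, z = +16 mm in the scoop's frame.
- ball_1_center (a point): Centre of steel burnishing ball 1 of seven, 16 mm diameter, about 16 g; starts in the scoop.
- ball_2_center (a point): Centre of steel burnishing ball 2 of seven, 16 mm diameter, about 16 g; starts in the scoop.
- ball_3_center (a point): Centre of steel burnishing ball 3 of seven, 16 mm diameter, about 16 g; starts in the scoop.
- ball_4_center (a point): Centre of steel burnishing ball 4 of seven, 16 mm diameter, about 16 g; starts in the scoop.
- ball_5_center (a point): Centre of steel burnishing ball 5 of seven, 16 mm diameter, about 16 g; starts in the scoop.
- ball_6_center (a point): Centre of steel burnishing ball 6 of seven, 16 mm diameter, about 16 g; starts in the scoop.
- ball_7_center (a point): Centre of steel burnishing ball 7 of seven, 16 mm diameter, about 16 g; starts in the scoop.
- pickle_jar: Bystander, loose: glass jar with a black cap, 44 mm diameter, 47 mm high; origin at the centre of its underside.
- pumice_jar: Bystander, loose: glass jar with a cream cap, 48 mm diameter, 52 mm high; origin at the centre of its underside.
- marker_pen: Bystander, loose: black marker pen lying flat, 12 mm thick, 131 mm long along its own y; origin at the centre of its underside.
- wax_lump: Bystander, loose: yellow beeswax lump 41 x 50 x 19 mm; origin at the centre of its underside.
- side_cutters: Bystander, loose: side cutters with black grips, lying flat, 51 x 118 (its y) x 11 mm; origin at the centre of its underside.
- tweezers_1: Bystander, loose: steel tweezers lying flat, 13 x 165 (its y) x 10 mm; origin at the centre of its underside.

How it is judged:
By the outcome, as a careful person would: the job done as asked, in the order asked, and still so for the second after the job is handed in, with the robot touching nothing.
It also fails if it takes over 66 s, if anything falls off the work surface, if the arm or the gripper's body presses on something with over 40 N, if the wrist force passes 120 N, or if a joint passes its speed limit or range.

## Working session

There is one attempt and no reset: what is moved stays moved. The work goes in short steps, Python scripts to look and compute and a tool call to move; the robot and the scene stay as the last step left them, time stands still between calls to the robot, and variables do not carry over. Pictures are saved under pics/ and viewed, at most 12 in all, crops included, and the job is handed in when it is done.

Besides the shell and the picture viewer there is one more tool, called after "Emit:" by a JSON object that holds its "method" and its "body", one argument or row to a line. apply_moves: Moves the arm, as the interface text tells. Its arguments: {"type":"object","properties":{"dp":{"type":"array"},"twist":{"type":"array"},"fingers":{"type":"array"},"newtons":{"type":"number"}},"required":["dp","twist","fingers"]}

```bash
mkdir -p pics
cat > h.py <<'E'
import numpy as np, cv2
from bench import ctrl, get_image, calibration
from scipy.spatial.transform import Rotation as R
E
python3 - <<'E'
from h import *
for n in ("scene","side","wrist"):
    im=get_image(n); cv2.imwrite(f"pics/{n}0.png",im[:,:,::-1]); np.save(f"pics/{n}0.npy",im); print(n,calibration(n))
print(ctrl.get_state())
E
```

```text
scene {'fx': 379.8811769347083, 'fy': 379.8811769347083, 'cx': 316.4440618865465, 'cy': 199.8401944508493, 'eye': array([-0.12758911,  0.62899558,  0.67764083]), 'attitude': array([ 0.52693789, -1.03724908, -2.03370896])}
side {'fx': 382.21580144839993, 'fy': 382.21580144839993, 'cx': 324.0524593458804, 'cy': 199.07546832273778, 'eye': array([0.41731918, 0.98606296, 0.61961428]), 'attitude': array([ 0.05457682, -1.48161706, -2.66007621])}
wrist {'fx': 307.6702158000035, 'fy': 307.6702158000035, 'cx': 317.00973688131006, 'cy': 202.495168318264, 'hand_eye': array([[ 6.51163556e-04,  9.53394294e-01,  3.01726526e-01,
         8.32181232e-02],
       [ 9.99999652e-01, -4.63676551e-04, -6.93000895e-04,
         3.04921083e-04],
       [-5.20799584e-04,  3.01726872e-01, -9.53394264e-01,
        -1.62720637e-01],
       [ 0.00000000e+00,  0.00000000e+00,  0.00000000e+00,
         1.00000000e+00]])}
{'time': 0.15, 'joint_positions': array([ 0.01409705,  0.3216845 , -0.07007286,  1.45139431,  0.02262226,
        1.37082395, -0.0569171 ]), 'qd': array([ 0.0015972 , -0.00154514, -0.00069713, -0.00519706,  0.00122099,
        0.00104944, -0.00132755]), 'joint_torque': array([ 2.16972071e-04, -4.91794288e+01, -4.04079035e-01, -3.12878716e+01,
       -6.39387709e-02,  4.04033612e-02,  9.90178205e-05]), 'position': array([ 6.49572014e-01, -6.04905856e-05,  2.21692287e-01]), 'tool_rot': array([-2.22073389e+00, -2.22074138e+00,  1.81284642e-03]), 'ft_force': array([-0.13726862, -0.36503073, -0.22713354]), 'torque': array([-0.01134449, -0.02224784,  0.01642607]), 'grip_force': 0.0, 'grip_width': 1.0011321428255993}
```

View pics/scene0.png

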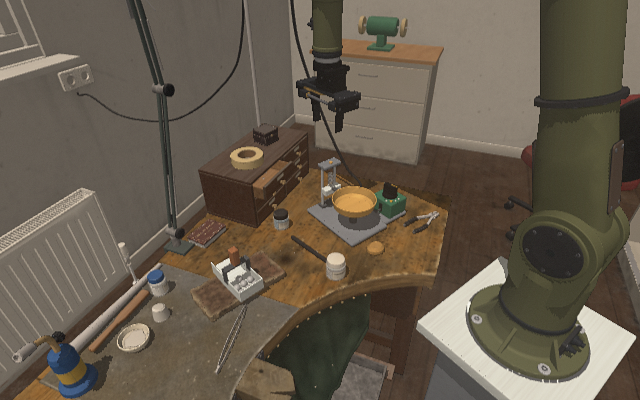

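View pics/side0.png

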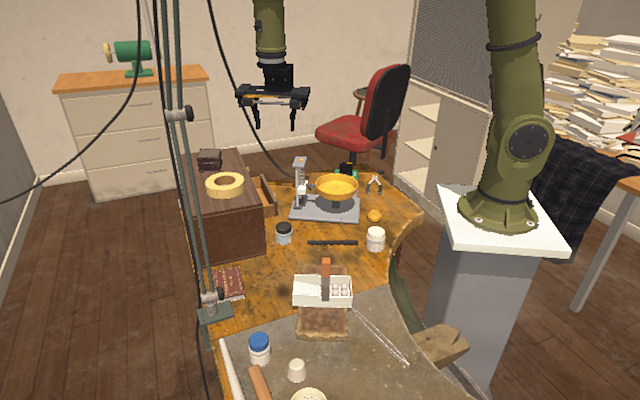

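View pics/wrist0.png

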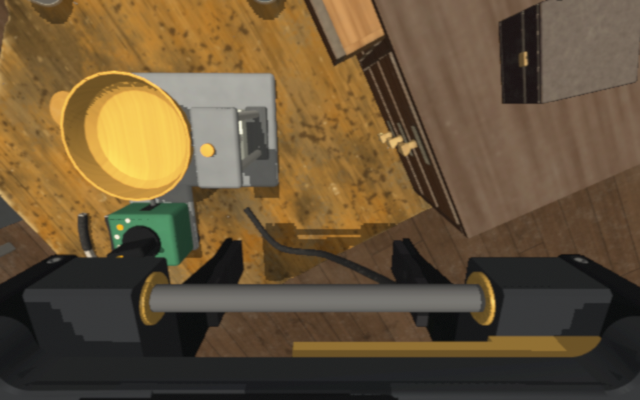

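The scale is at the left of the wrist view: pan ≈(127,135), housing (150,235) with dots, post (258,140). The scoop lies on the brick, near (237,275) in the scene view.

```bash
cat >> h.py <<'E'
def cam(n,s=None):
    c=calibration(n); K=(c["fx"],c["fy"],c["cx"],c["cy"])
    if n=="wrist":
        s=s or ctrl.get_state(); H=c["hand_eye"]; A=R.from_rotvec(s["tool_rot"]).as_matrix()
        return K,A@H[:3,:3],A@H[:3,3]+s["position"]
    return K,R.from_rotvec(c["attitude"]).as_matrix(),c["eye"]
def plane(cm,uv,z):
    K,A,e=cm; uv=np.atleast_2d(uv).astype(float)
    d=np.c_[(uv[:,0]-K[2])/K[0],-(uv[:,1]-K[3])/K[1],-np.ones(len(uv))]@A.T
    return (e+d*((z-e[2])/d[:,2])[:,None])[:,:2]
def proj(cm,P):
    K,A,e=cm; p=(np.atleast_2d(P)-e)@A
    return np.c_[K[2]+K[0]*p[:,0]/-p[:,2],K[3]+K[1]*p[:,1]/p[:,2]]
E
python3 - <<'E'
from h import *
im=np.load("pics/wrist0.npy"); cm=cam("wrist")
for n,p,z in [("plate corners",[(271,75),(276,187),(145,74)],.014),("panrim L,R,top,bot",[(62,135),(190,140),(127,71),(120,199)],.092),("sel",[(140,238)],.098),("dots",[(115,241),(119,227),(127,219),(136,219)],.062)]:
    print(n,plane(cm,p,z).round(4).tolist())
s=np.load("pics/scene0.npy"); d=np.load("pics/side0.npy")
a=cv2.resize(im[60:280,40:300],None,fx=2.2,fy=2.2,interpolation=3)
b=cv2.resize(s[235:325,180:300],None,fx=2.5,fy=2.5,interpolation=3); c=cv2.resize(d[250:345,280:400],None,fx=2,fy=2,interpolation=3)
o=np.zeros((590,800,3),np.uint8); o[:a.shape[0],:a.shape[1]]=a
o[484:484,:1]; o=np.zeros((590,800,3),np.uint8)
a=cv2.resize(im[60:280,40:240],None,fx=2.4,fy=2.4,interpolation=3); o[:528,:480]=a
o[:225,490:790]=b; o[240:430,490:730]=c
cv2.imwrite("pics/c1.png",o[:,:,::-1])
print(plane(cam("scene"),[(233,255)],.11),plane(cam("side"),[(326,262)],.11))
E
```

```text
plate corners [[0.5984, 0.1152], [0.5988, -0.0139], [0.4578, 0.1161]]
panrim L,R,top,bot [[0.412, 0.0564], [0.5308, 0.0519], [0.4829, 0.1116], [0.4541, -0.0059]]
sel [[0.4704, -0.0454]]
dots [[0.4185, -0.0654], [0.4265, -0.0481], [0.4373, -0.0385], [0.4474, -0.0385]]
[[0.45702661 0.41336088]] [[0.46467135 0.40477804]]
```

View pics/c1.png

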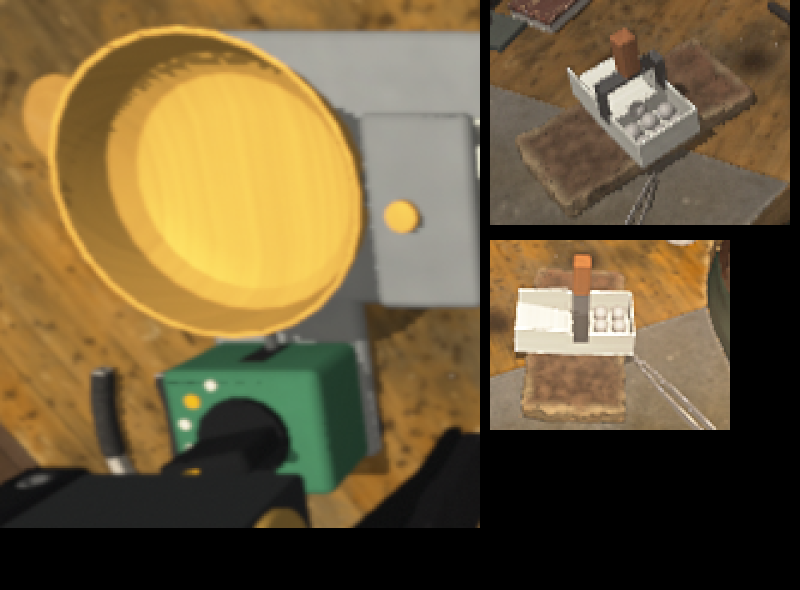

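The crop shows the yellow dot at about px (120,227) of the wrist image. The scoop's closed end with the balls faces the robot (-x), and its mouth faces +x. I'll go over the selector for a better look.

Emit:
{"method": "apply_moves", "body": {
  "dp": [
    [-0.014, -0.023, 0],
    [-0.014, -0.023, 0],
    [-0.014, -0.023, 0],
    [-0.014, -0.023, 0],
    [-0.014, -0.023, 0],
    [-0.014, -0.023, 0],
    [-0.014, -0.023, 0],
    [-0.014, -0.023, 0],
    [0, 0, 0],
    [0, 0, 0]
  ],
  "twist": [
    [0, 0, 0],
    [0, 0, 0],
    [0, 0, 0],
    [0, 0, 0],
    [0, 0, 0],
    [0, 0, 0],
    [0, 0, 0],
    [0, 0, 0],
    [0, 0, 0],
    [0, 0, 0]
  ],
  "fingers": [0, 0, 0, 0, 0, 0, 0, 0, 0, 0]
}}

```text
time: 1.15
position: [0.466, -0.112, 0.2227]
tool_rot: [2.222, 2.22, 0.001]
ft_force: [0.5, -0.2, 0.6]
grip_width: 1.003
grip_force: 0.0
```

Run:
```python
from h import *
s=ctrl.get_state(); im=get_image("wrist"); np.save("pics/w1.npy",im); cv2.imwrite("pics/w1.png",im[:,:,::-1]); print(s["position"],s["tool_rot"],s["joint_positions"])
g=cv2.inRange(cv2.cvtColor(im,cv2.COLOR_RGB2HSV),(70,80,30),(90,255,255)); 
cm=cam("wrist",s)
n,l,st,c=cv2.connectedComponentsWithStats(g); i=1+np.argmax(st[1:,4]); print(st[i],proj(cm,[[.449,-.067,.098],[.469,.0515,.092],[.449,-.067,.062]]))
```

```text
[ 0.46604529 -0.11201345  0.22273103] [2.22197482e+00 2.22024201e+00 1.33961041e-03] [ 1.70014332e-01 -4.15352346e-02  1.04748200e-02  1.85937022e+00
  1.28966125e-06  1.32288316e+00  1.79699841e-01]
[ 267  110   69   62 2225] [[297.96454601 148.33774457]
 [319.77612747   3.79336979]
 [299.95763067 143.71094795]]
```

View pics/w1.png

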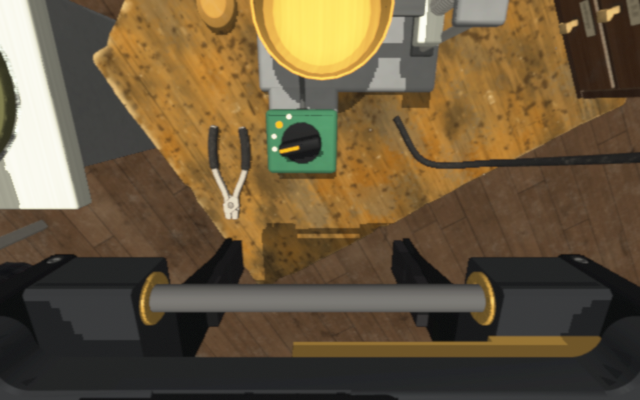

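Square view of the housing, with four dots at px (275,150), (274,136), (279,125 yellow) and (289,117). The bar's yellow line points at the first, from (300,146).

Run:
```python
from h import *
from scipy.optimize import least_squares
im=np.load("pics/w1.npy"); cm=cam("wrist")
hsv=cv2.cvtColor(im,cv2.COLOR_RGB2HSV)[105:180,262:340]
w=cv2.inRange(hsv,(0,0,130),(180,90,255)); y=cv2.inRange(hsv,(12,130,130),(30,255,255))
def cents(m):
    n,l,st,c=cv2.connectedComponentsWithStats(m); return [(round(c[i][0]+262,1),round(c[i][1]+105,1),int(st[i,4]),st[i,:4].tolist()) for i in range(1,n)]
W=cents(w);Y=cents(y);print(W,Y)
ys,xs=np.nonzero(y); P=np.c_[xs+262,ys+105]
L=P[P[:,1]>135]; Lw=plane(cm,L,.098); u=np.linalg.svd(Lw-Lw.mean(0))[2][0]; print("line mean",Lw.mean(0),"ang",np.degrees(np.arctan2(u[1],u[0])),"ends",Lw[Lw[:,0].argmin()],Lw[Lw[:,0].argmax()])
D=plane(cm,[(275,150),(274,136.3),(279,125),(289,117)],.062); print(D)
# model: centre, radius, phase ; dot i at angle pi+ph-0.45i
f=lambda p:(np.c_[p[0]+p[2]*np.cos(np.pi+p[3]-.45*np.arange(4)),p[1]+p[2]*np.sin(np.pi+p[3]-.45*np.arange(4))]-D).ravel()
r=least_squares(f,[.449,-.07,.025,0]);print(r.x,r.fun.round(4))
g=plane(cm,[(267,110),(336,110),(267,176),(336,176)],.062);print(g)
```

```text
[(np.float64(284.0), np.float64(106.4), 118, [7, 0, 31, 4]), (np.float64(308.5), np.float64(107.5), 4, [46, 2, 2, 2]), (np.float64(288.4), np.float64(116.2), 47, [23, 8, 8, 7]), (np.float64(277.0), np.float64(120.0), 1, [15, 15, 1, 1]), (np.float64(282.2), np.float64(121.5), 4, [19, 15, 3, 4]), (np.float64(275.0), np.float64(121.0), 1, [13, 16, 1, 1]), (np.float64(274.5), np.float64(125.5), 6, [12, 18, 3, 6]), (np.float64(283.0), np.float64(126.0), 1, [21, 21, 1, 1]), (np.float64(278.0), np.float64(129.0), 1, [16, 24, 1, 1]), (np.float64(273.5), np.float64(136.0), 44, [8, 28, 8, 7]), (np.float64(274.4), np.float64(148.9), 44, [9, 41, 8, 7])] [(np.float64(263.4), np.float64(115.8), 89, [0, 0, 5, 24]), (np.float64(278.8), np.float64(124.1), 44, [13, 16, 8, 7]), (np.float64(338.5), np.float64(140.0), 44, [76, 24, 2, 23]), (np.float64(263.6), np.float64(149.6), 134, [0, 27, 5, 34]), (np.float64(289.0), np.float64(149.1), 90, [17, 41, 21, 8]), (np.float64(334.8), np.float64(171.5), 101, [52, 52, 26, 23]), (np.float64(301.5), np.float64(179.0), 16, [32, 74, 16, 1])]
line mean [ 0.44982643 -0.07480154] ang -12.127851791643916 ends [ 0.41522958 -0.08211231] [ 0.4881679  -0.09557714]
[[ 0.4232164  -0.07299647]
 [ 0.42274794 -0.05892676]
 [ 0.42831674 -0.04759188]
 [ 0.43873284 -0.03970623]]
[ 0.45156685 -0.06583557  0.02938314  0.23307925] [-0.0002  0.0004  0.0001 -0.0006  0.0002 -0.0001 -0.      0.0003]
[[ 0.41676967 -0.03293644]
 [ 0.48622909 -0.03286105]
 [ 0.4135222  -0.10076707]
 [ 0.4875664  -0.10070787]]
```

Emit:
{"method": "apply_moves", "body": {
  "dp": [
    [0.0115, -0.0036, 0.01],
    [0.0115, -0.0036, 0.01],
    [0.0115, -0.0036, 0.01],
    [0.0115, -0.0036, 0.01],
    [0, 0, 0],
    [0, 0, 0],
    [0, 0, 0],
    [0, 0, 0],
    [0, 0, 0],
    [0, 0, 0]
  ],
  "twist": [
    [0, 0, 0],
    [0, 0, 0],
    [0, 0, 0],
    [0, 0, 0],
    [0, 0, -0.14],
    [0, 0, -0.14],
    [0, 0, -0.14],
    [0, 0, -0.14],
    [0, 0, -0.14],
    [0, 0, -0.14]
  ],
  "fingers": [0.5, 0.5, 0.5, 0.5, 0.5, 0.5, 0.5, 0.5, 0.5, 0.5]
}}

```text
time: 2.2
position: [0.4512, -0.0649, 0.1817]
tool_rot: [-1.112, -2.937, 0.0]
ft_force: [0.0, -0.8, -0.2]
grip_width: 0.498
grip_force: 0.0
```

Emit:
{"method": "apply_moves", "body": {
  "dp": [
    [0, 0, 0],
    [0, 0, 0],
    [0, 0, 0],
    [0, 0, 0],
    [0, 0, 0],
    [0, 0, 0],
    [0, 0, 0],
    [0, 0, 0],
    [0, 0, 0]
  ],
  "twist": [
    [0, 0, -0.14],
    [0, 0, -0.14],
    [0, 0, -0.14],
    [0, 0, -0.14],
    [0, 0, -0.14],
    [0, 0, -0.14],
    [0, 0, -0.125],
    [0, 0, 0],
    [0, 0, 0]
  ],
  "fingers": [0.5, 0.5, 0.5, 0.5, 0.5, 0.5, 0.5, 0.5, 0.5]
}}

```text
time: 3.1
position: [0.4513, -0.0653, 0.1821]
tool_rot: [0.364, -3.12, -0.0]
ft_force: [0.6, 0.7, 0.5]
grip_width: 0.503
grip_force: 0.0
```

Run:
```python
from h import *
s=ctrl.get_state(); A=R.from_rotvec(s["tool_rot"]).as_matrix(); print(s["position"],A.round(3),s["joint_positions"],np.degrees(np.arctan2(A[1,1],A[0,1])),s["grip_width"])
print("tool err",A.T@(np.array([.4515,-.0662,.069])-s["position"]))
```

```text
[ 0.451343   -0.06533742  0.18208561] [[-0.973 -0.23  -0.   ]
 [-0.23   0.973  0.   ]
 [ 0.     0.    -1.   ]] [ 7.05654312e-02 -6.51494436e-02  1.43859535e-02  1.96440744e+00
  9.57634957e-04  1.24282003e+00  1.88747622e+00] 103.29651212358047 0.5033125657383262
tool err [-6.20801214e-06 -8.96127327e-04  1.13085456e-01]
```

Emit:
{"method": "apply_moves", "body": {
  "dp": [
    [0, -0.001, 0.025],
    [0, 0, 0.025],
    [0, 0, 0.025],
    [0, 0, 0.02],
    [0, 0, 0.018],
    [0, 0, 0],
    [0, 0, 0],
    [0, 0, 0],
    [0, 0, 0],
    [0, 0, 0]
  ],
  "twist": [
    [0, 0, 0],
    [0, 0, 0],
    [0, 0, 0],
    [0, 0, 0],
    [0, 0, 0],
    [0, 0, 0],
    [0, 0, 0],
    [0, 0, 0],
    [0, 0, 0],
    [0, 0, 0]
  ],
  "fingers": [0.5, 0.5, 0.5, 0.5, 0.5, 0.5, 1, 1, 1, 1],
  "newtons": 25
}}

```text
time: 4.1
position: [0.4525, -0.0671, 0.0704]
tool_rot: [-0.366, 3.119, -0.001]
ft_force: [0.8, -0.7, 0.1]
grip_width: 0.222
grip_force: 0.0
```

Emit:
{"method": "apply_moves", "body": {
  "dp": [
    [0, 0, 0],
    [0, 0, 0],
    [0, 0, 0]
  ],
  "twist": [
    [0, 0, 0],
    [0, 0, 0],
    [0, 0, 0]
  ],
  "fingers": [1, 1, 1]
}}

```text
time: 4.4
position: [0.4519, -0.065, 0.0702]
tool_rot: [-0.367, 3.12, 0.004]
ft_force: [-1.2, 4.6, 4.0]
grip_width: 0.136
grip_force: 25.0
```

Emit:
{"method": "apply_moves", "body": {
  "dp": [
    [0, 0, 0],
    [0, 0, 0],
    [0, 0, 0],
    [0, 0, 0],
    [0, 0, 0],
    [0, 0, 0],
    [0, 0, 0],
    [0, 0, 0],
    [0, 0, 0],
    [0, 0, 0]
  ],
  "twist": [
    [0, 0, 0.115],
    [0, 0, 0.115],
    [0, 0, 0.115],
    [0, 0, 0.115],
    [0, 0, 0.115],
    [0, 0, 0.115],
    [0, 0, 0.115],
    [0, 0, 0.115],
    [0, 0, 0],
    [0, 0, 0]
  ],
  "fingers": [1, 1, 1, 1, 1, 1, 1, 1, 1, 1]
}}

```text
time: 5.4
position: [0.4515, -0.0666, 0.0702]
tool_rot: [-1.056, -2.958, -0.0]
ft_force: [-3.2, 1.1, 4.9]
grip_width: 0.133
grip_force: 25.0
```

Run:
```python
from h import *
s=ctrl.get_state(); A=R.from_rotvec(s["tool_rot"]).as_matrix(); print(s["position"],np.degrees(np.arctan2(A[1,1],A[0,1])),s["grip_width"],s["torque"],s["ft_force"])
```

```text
[ 0.45145092 -0.06656206  0.07023486] 50.70655426704942 0.1332330220319914 [ 0.27965296  0.57331047 -0.00222141] [-3.16691969  1.07194784  4.91757216]
```

Emit:
{"method": "apply_moves", "body": {
  "dp": [
    [0, 0, 0],
    [0, 0, 0],
    [0, 0, 0],
    [0, 0, -0.02],
    [0, 0, -0.03],
    [0, 0, -0.04],
    [0, 0, -0.04],
    [0, 0, -0.04],
    [0, 0, 0],
    [0, 0, 0]
  ],
  "twist": [
    [0, 0, 0],
    [0, 0, 0],
    [0, 0, 0],
    [0, 0, 0],
    [0, 0, 0],
    [0, 0, 0.1],
    [0, 0, 0.1],
    [0, 0, 0.1],
    [0, 0, 0.1],
    [0, 0, 0.1]
  ],
  "fingers": [0.6, 0.6, 0.6, 0.5, 0.5, 0.5, 0.5, 0.3, 0, 0]
}}

```text
time: 6.4
position: [0.4528, -0.0672, 0.2413]
tool_rot: [1.759, 2.599, 0.003]
ft_force: [-0.9, 0.6, -0.6]
grip_width: 0.691
grip_force: 0.0
```

Run:
```python
from h import *
s=ctrl.get_state(); A=R.from_rotvec(s["tool_rot"]).as_matrix(); print(s["position"],np.degrees(np.arctan2(A[1,1],A[0,1])))
im=get_image("scene"); im2=get_image("side"); w=get_image("wrist")
np.save("pics/sc2.npy",im);np.save("pics/sd2.npy",im2)
o=np.zeros((590,800,3),np.uint8)
o[:300,:400]=cv2.resize(im[150:250,310:443],(400,300),interpolation=3)
o[:300,400:]=cv2.resize(im2[140:230,280:400],(400,300),interpolation=3)
o[300:580,:448]=cv2.resize(w,(448,280))
cv2.imwrite("pics/c2.png",o[:,:,::-1])
```

```text
[ 0.45281136 -0.06716113  0.24125898] 21.81591422397834
```

View pics/c2.png

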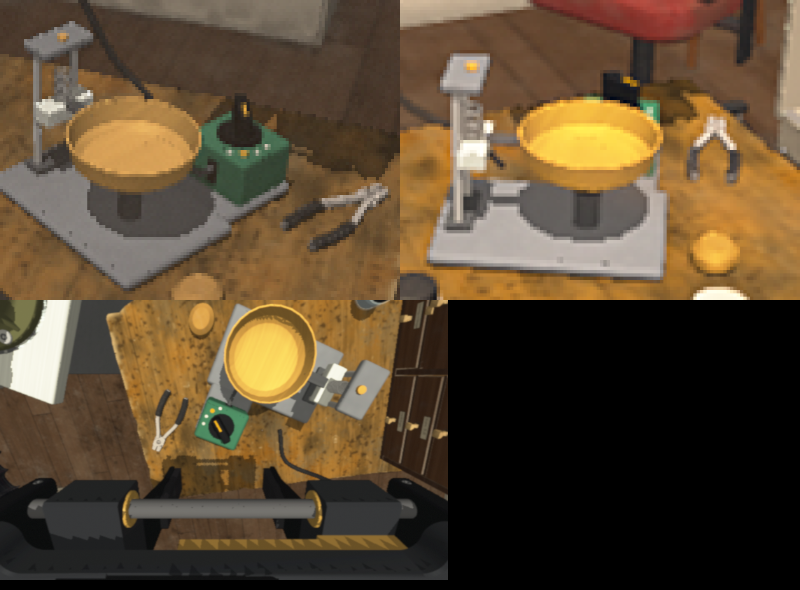

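Selector line on the yellow dot and the pan is floating. On to the scoop.

Emit:
{"method": "apply_moves", "body": {
  "dp": [
    [0, 0, 0],
    [0, 0, 0],
    [0, 0, 0],
    [0.05, 0, 0],
    [0.05, 0, 0],
    [0.05, 0, 0],
    [0.05, 0, 0],
    [0.05, 0, 0],
    [0.05, 0, 0],
    [0.05, 0, 0]
  ],
  "twist": [
    [0, 0, 0.127],
    [0, 0, 0.127],
    [0, 0, 0.127],
    [0, 0, 0],
    [0, 0, 0],
    [0, 0, 0],
    [0, 0, 0],
    [0, 0, 0],
    [0, 0, 0],
    [0, 0, 0]
  ],
  "fingers": [0, 0, 0, 0, 0, 0, 0, 0, 0, 0]
}}

```text
time: 7.55
position: [0.4501, 0.2847, 0.2393]
tool_rot: [2.214, 2.228, -0.0]
ft_force: [1.6, 0.4, 0.3]
grip_width: 1.001
grip_force: 0.0
```

Emit:
{"method": "apply_moves", "body": {
  "dp": [
    [0, 0, 0],
    [0, 0, 0],
    [0, 0, 0]
  ],
  "twist": [
    [0, 0, 0],
    [0, 0, 0],
    [0, 0, 0]
  ],
  "fingers": [0, 0, 0]
}}

```text
time: 7.85
position: [0.4508, 0.2815, 0.239]
tool_rot: [2.217, 2.225, -0.002]
ft_force: [-0.8, -0.6, 0.1]
grip_width: 0.999
grip_force: 0.0
```

Run:
```python
from h import *
s=ctrl.get_state(); A=R.from_rotvec(s["tool_rot"]).as_matrix(); print(s["position"],s["joint_positions"],np.degrees(np.arctan2(A[1,1],A[0,1])))
im=get_image("wrist"); np.save("pics/w3.npy",im); np.save("pics/s3.npy",np.r_[s["position"],s["tool_rot"]])
cv2.imwrite("pics/w3.png",im[:,:,::-1])
```

```text
[0.45081381 0.28146502 0.23903355] [-0.25326567  0.07978229 -0.37411465  1.70823674  0.03056872  1.36036251
 -0.62936762] 0.19207593414256052
```

View pics/w3.png

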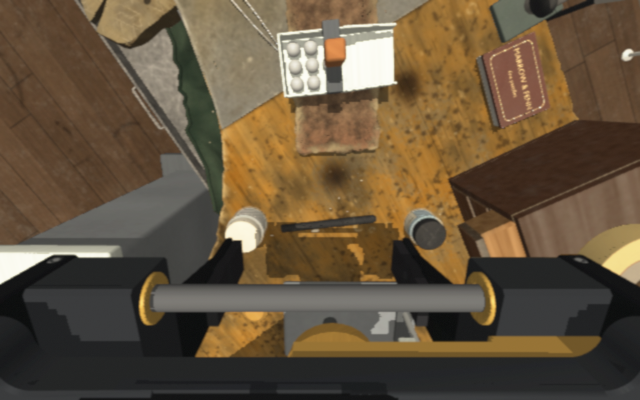

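The scoop is seen from above: handle top at px (335,49), rim corners near (278,37), (283,97), (396,84) and (392,25), with its mouth to +x.

Run:
```python
from h import *
im=np.load("pics/w3.npy"); q=np.load("pics/s3.npy"); s=dict(position=q[:3],tool_rot=q[3:]); cm=cam("wrist",s)
hsv=cv2.cvtColor(im,cv2.COLOR_RGB2HSV)[:110,260:420]
m=cv2.inRange(hsv,(3,150,120),(14,255,255)); n,l,st,c=cv2.connectedComponentsWithStats(m); i=1+np.argmax(st[1:,4]); p=c[i]+[260,0]; print(p,st[i])
r=cv2.minAreaRect(np.argwhere(l==i)[:,::-1].astype(np.float32)); print(r)
print("handle",plane(cm,[p],.119))
w=cv2.inRange(hsv,(0,0,150),(180,50,255)); n,l,st,c=cv2.connectedComponentsWithStats(w); i=1+np.argmax(st[1:,4]); print(st[i])
pts=np.argwhere(l==i)[:,::-1]+[260,0]
print("minrect img",cv2.minAreaRect(pts.astype(np.float32)))
P=plane(cm,pts,.048); r=cv2.minAreaRect((P*1000).astype(np.float32)); print(r, cv2.boxPoints(r))
C=plane(cm,[(278,37),(283,97),(396,84),(392,25)],.048); print(C, np.degrees(np.arctan2(*(C[3]-C[0])[::-1])),np.degrees(np.arctan2(*(C[2]-C[1])[::-1])))
```

```text
[334.60526316  49.38277512] [ 65  38  20  24 418]
((74.5, 49.5), (23.0, 19.0), 90.0)
handle [[0.4653925  0.40881356]]
[  79   29   58   63 2848]
minrect img ((367.0999755859375, 59.79999923706055), (58.672821044921875, 54.22442626953125), 85.60128784179688)
((503.91033935546875, 409.7255554199219), (57.99675750732422, 55.37275314331055), 6.564591407775879) [[471.9369  433.91522]
 [478.26727 378.90552]
 [535.8838  385.5359 ]
 [529.5534  440.5456 ]]
[[0.41047851 0.43116602]
 [0.41390416 0.37270671]
 [0.53571631 0.38641176]
 [0.5270418  0.442592  ]] 5.598464343193484 6.419332960537222
```

Emit:
{"method": "apply_moves", "body": {
  "dp": [
    [0.03, 0.0037, 0.01],
    [0.03, 0.0037, 0.01],
    [0.035, 0.0037, 0.01],
    [0.0315, 0.0037, 0.01],
    [0, 0, 0.02],
    [0, 0, 0.02],
    [0, 0, 0],
    [0, 0, 0],
    [0, 0, 0]
  ],
  "twist": [
    [0, 0, 0],
    [0, 0, 0],
    [0, 0, 0],
    [0, 0, 0],
    [0, 0, -0.105],
    [0, 0, 0],
    [0, 0, 0],
    [0, 0, 0],
    [0, 0, 0]
  ],
  "fingers": [0.4, 0.4, 0.4, 0.4, 0.4, 0.4, 0.4, 0.4, 0.4]
}}

```text
time: 8.8
position: [0.4658, 0.4092, 0.1611]
tool_rot: [2.098, 2.337, 0.003]
ft_force: [-0.1, 0.4, 0.3]
grip_width: 0.597
grip_force: 0.0
```

Run:
```python
from h import *
s=ctrl.get_state(); A=R.from_rotvec(s["tool_rot"]).as_matrix(); print(s["position"],np.degrees(np.arctan2(A[1,1],A[0,1])))
im=get_image("side"); print("tool err",A.T@(np.array([.4655,.408,.083])-s["position"]))
print(plane(cam("side"),[(326,258)],.119))
```

```text
[0.46584683 0.40924234 0.16111913] 6.162831726440063
tool err [-0.0012635  -0.00064888  0.07811686]
[[0.46499354 0.40316171]]
```

Emit:
{"method": "apply_moves", "body": {
  "dp": [
    [-0.001, 0, 0.02],
    [0, 0, 0.02],
    [0, 0, 0.02],
    [0, 0, 0.018],
    [0, 0, 0],
    [0, 0, 0],
    [0, 0, 0],
    [0, 0, 0],
    [0, 0, 0],
    [0, 0, 0]
  ],
  "twist": [
    [0, 0, 0],
    [0, 0, 0],
    [0, 0, 0],
    [0, 0, 0],
    [0, 0, 0],
    [0, 0, 0],
    [0, 0, 0],
    [0, 0, 0],
    [0, 0, 0],
    [0, 0, 0]
  ],
  "fingers": [0.4, 0.4, 0.4, 0.4, 0.4, 0.4, 0.72, 0.74, 0.76, 0.78],
  "newtons": 30
}}

```text
time: 9.85
position: [0.4651, 0.4088, 0.0821]
tool_rot: [2.097, 2.339, 0.001]
ft_force: [1.0, 0.2, -0.1]
grip_width: 0.32
grip_force: 0.0
```

Emit:
{"method": "apply_moves", "body": {
  "dp": [
    [0, 0, 0],
    [0, 0, 0],
    [0, 0, 0],
    [0, 0, 0]
  ],
  "twist": [
    [0, 0, 0],
    [0, 0, 0],
    [0, 0, 0],
    [0, 0, 0]
  ],
  "fingers": [0.82, 0.9, 1, 1]
}}

```text
time: 10.25
position: [0.4651, 0.4086, 0.0817]
tool_rot: [2.097, 2.339, 0.001]
ft_force: [-0.3, 0.8, 0.4]
grip_width: 0.204
grip_force: 30.0
```

Handle held at 17.7 mm. Lift gently and move away from the brick.

Emit:
{"method": "apply_moves", "body": {
  "dp": [
    [0, 0, -0.005],
    [0, 0, -0.01],
    [0, 0, -0.015],
    [0, 0, -0.02],
    [0, 0, -0.02],
    [0, 0, -0.02],
    [0, 0, -0.02],
    [0, 0, -0.015],
    [0, 0, -0.01],
    [0, 0, 0]
  ],
  "twist": [
    [0, 0, 0],
    [0, 0, 0],
    [0, 0, 0],
    [0, 0, 0],
    [0, 0, 0],
    [0, 0, 0],
    [0, 0, 0],
    [0, 0, 0],
    [0, 0, 0],
    [0, 0, 0]
  ],
  "fingers": [1, 1, 1, 1, 1, 1, 1, 1, 1, 1],
  "newtons": 45
}}

```text
time: 11.25
position: [0.4654, 0.4092, 0.2185]
tool_rot: [2.097, 2.339, 0.005]
ft_force: [0.7, 0.5, -3.4]
grip_width: 0.198
grip_force: 45.1
```

Emit:
{"method": "apply_moves", "body": {
  "dp": [
    [-0.005, -0.001, 0],
    [-0.01, -0.001, 0],
    [-0.02, -0.001, 0],
    [-0.02, -0.001, 0],
    [-0.02, -0.001, 0],
    [-0.02, -0.001, 0],
    [-0.02, -0.001, 0],
    [-0.02, -0.001, 0],
    [-0.015, -0.001, 0],
    [-0.01, -0.001, 0]
  ],
  "twist": [
    [0, 0, 0],
    [0, 0, 0],
    [0, 0, 0],
    [0, 0, 0],
    [0, 0, 0],
    [0, 0, 0],
    [0, 0, 0],
    [0, 0, 0],
    [0, 0, 0],
    [0, 0, 0]
  ],
  "fingers": [1, 1, 1, 1, 1, 1, 1, 1, 1, 1]
}}

```text
time: 12.25
position: [0.4722, 0.2462, 0.2159]
tool_rot: [2.099, 2.337, -0.002]
ft_force: [-0.1, 0.0, -3.4]
grip_width: 0.2
grip_force: 45.1
```

Emit:
{"method": "apply_moves", "body": {
  "dp": [
    [0, 0, 0],
    [0, 0, 0],
    [0, 0, 0],
    [0, 0, 0],
    [0, 0, 0],
    [0, 0, 0],
    [0, 0, 0],
    [0, 0, 0],
    [0, 0, 0],
    [0, 0, 0]
  ],
  "twist": [
    [0, 0, 0.04],
    [0, 0, 0.08],
    [0, 0, 0.12],
    [0, 0, 0.12],
    [0, 0, 0.12],
    [0, 0, 0.12],
    [0, 0, 0.12],
    [0, 0, 0.12],
    [0, 0, 0.12],
    [0, 0, 0.12]
  ],
  "fingers": [1, 1, 1, 1, 1, 1, 1, 1, 1, 1]
}}

```text
time: 13.25
position: [0.4719, 0.2486, 0.2162]
tool_rot: [-3.003, -0.922, 0.001]
ft_force: [-0.5, -0.7, -1.8]
grip_width: 0.208
grip_force: 45.1
```

Emit:
{"method": "apply_moves", "body": {
  "dp": [
    [0, 0, 0],
    [0, 0, 0],
    [0, 0, 0],
    [0, 0, 0],
    [0, 0, 0],
    [0, 0, 0],
    [0, 0, 0],
    [0, 0, 0]
  ],
  "twist": [
    [0, 0, 0.12],
    [0, 0, 0.12],
    [0, 0, 0.12],
    [0, 0, 0.12],
    [0, 0, 0.08],
    [0, 0, 0.04],
    [0, 0, 0],
    [0, 0, 0]
  ],
  "fingers": [1, 1, 1, 1, 1, 1, 1, 1]
}}

```text
time: 14.05
position: [0.4721, 0.2485, 0.2163]
tool_rot: [3.142, 0.002, -0.001]
ft_force: [0.6, -0.5, -2.8]
grip_width: 0.205
grip_force: 45.1
```

Run:
```python
from h import *
s=ctrl.get_state(); A=R.from_rotvec(s["tool_rot"]).as_matrix(); print(s["position"],np.degrees(np.arctan2(A[1,1],A[0,1])),A.round(3),s["joint_positions"].round(3),s["ft_force"],s["grip_width"])
w=get_image("wrist");sc=get_image("scene");sd=get_image("side")
o=np.zeros((590,800,3),np.uint8)
o[:250,:400]=cv2.resize(w,(400,250),interpolation=3)
o[:300,400:]=cv2.resize(sc[130:250,260:420],(400,300),interpolation=3)
o[290:590,:400]=cv2.resize(sd[140:260,250:410],(400,300),interpolation=3)
cv2.imwrite("pics/c4.png",o[:,:,::-1])
```

```text
[0.47205575 0.2485371  0.21632014] -89.9261212507706 [[ 1.     0.001 -0.   ]
 [ 0.001 -1.    -0.   ]
 [-0.     0.    -1.   ]] [-0.255  0.091 -0.296  1.74   0.027  1.315 -2.126] [ 0.58759566 -0.4937845  -2.77853961] 0.20507847164531232
```

View pics/c4.png

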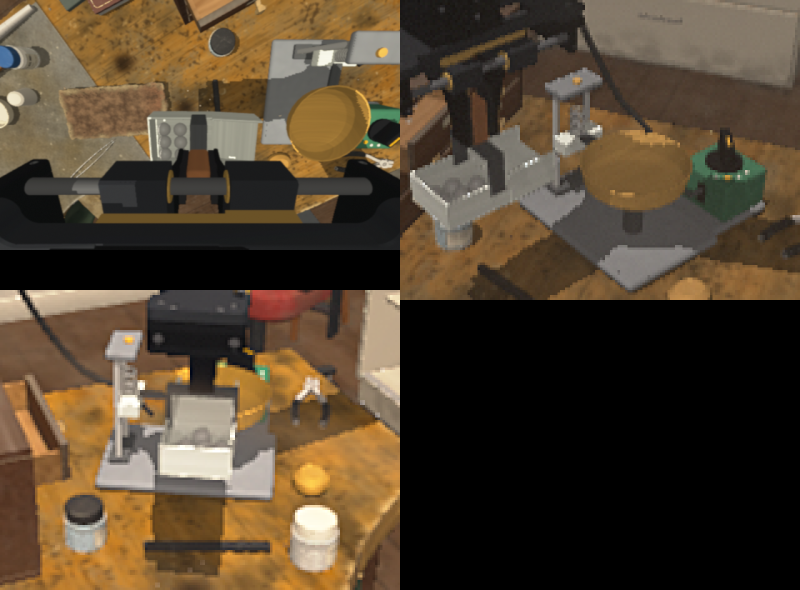

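Scoop is level with the balls at its back wall and the mouth facing the pan. Now compute the pouring path.

```bash
cat > pour.py <<'E'
from h import *
# tilt deg -> TCP (y,z); mouth y=.066, mouth z from .132 (level) to .112 (25deg+)
def tcp(t):
    a=np.radians(t); f=.066*np.cos(a)-.048*np.sin(a); h=-.066*np.sin(a)-.048*np.cos(a)
    mz=np.interp(t,[0,25],[.132,.114]); return np.array([.066+f,mz-h])
ths=[0,2,4,6,8,10,12,14,16,18,20,22,24,26,28,31,34,37,40,44,48,52]
for a,b in zip(ths,ths[1:]):
    d=tcp(b)-tcp(a); t=np.radians(a)
    # forward(-y)=tool y at level, down=tool z; row shift is along tool axes at the row start
    F,D=-d[0],-d[1]
    # tool y axis after tilt t: (fwd cos, down sin); tool z: (-sin fwd, cos down)
    print(b,tcp(b).round(4),"dy %.4f dz %.4f"%(F*np.cos(t)+D*np.sin(t),-F*np.sin(t)+D*np.cos(t)),"rx %.3f"%np.radians(b-a))
E
python3 pour.py
```

```text
2 [0.1303 0.1808] dy 0.0017 dz -0.0008 rx 0.035
4 [0.1285 0.1816] dy 0.0018 dz -0.0008 rx 0.035
6 [0.1266 0.1823] dy 0.0018 dz -0.0008 rx 0.035
8 [0.1247 0.183 ] dy 0.0019 dz -0.0008 rx 0.035
10 [0.1227 0.1835] dy 0.0019 dz -0.0008 rx 0.035
12 [0.1206 0.184 ] dy 0.0020 dz -0.0009 rx 0.035
14 [0.1184 0.1845] dy 0.0020 dz -0.0009 rx 0.035
16 [0.1162 0.1848] dy 0.0021 dz -0.0009 rx 0.035
18 [0.1139 0.1851] dy 0.0021 dz -0.0009 rx 0.035
20 [0.1116 0.1853] dy 0.0022 dz -0.0009 rx 0.035
22 [0.1092 0.1854] dy 0.0022 dz -0.0009 rx 0.035
24 [0.1068 0.1854] dy 0.0023 dz -0.0009 rx 0.035
26 [0.1043 0.1861] dy 0.0020 dz -0.0016 rx 0.035
28 [0.1017 0.1874] dy 0.0017 dz -0.0023 rx 0.035
31 [0.0979 0.1891] dy 0.0026 dz -0.0034 rx 0.052
34 [0.0939 0.1907] dy 0.0026 dz -0.0034 rx 0.052
37 [0.0898 0.1921] dy 0.0026 dz -0.0034 rx 0.052
40 [0.0857 0.1932] dy 0.0026 dz -0.0034 rx 0.052
44 [0.0801 0.1944] dy 0.0035 dz -0.0045 rx 0.070
48 [0.0745 0.1952] dy 0.0035 dz -0.0045 rx 0.070
52 [0.0688 0.1956] dy 0.0035 dz -0.0045 rx 0.070
```

Emit:
{"method": "apply_moves", "body": {
  "dp": [
    [0, 0.005, 0.002],
    [0, 0.01, 0.004],
    [0, 0.014, 0.005],
    [0, 0.016, 0.005],
    [0, 0.016, 0.005],
    [0, 0.016, 0.005],
    [0, 0.016, 0.004],
    [0, 0.013, 0.003],
    [0, 0.007, 0.002],
    [0, 0.003, 0]
  ],
  "twist": [
    [0, 0, 0],
    [0, 0, 0],
    [0, 0, 0],
    [0, 0, 0],
    [0, 0, 0],
    [0, 0, 0],
    [0, 0, 0],
    [0, 0, 0],
    [0, 0, 0],
    [0, 0, 0]
  ],
  "fingers": [1, 1, 1, 1, 1, 1, 1, 1, 1, 1]
}}

```text
time: 15.2
position: [0.4722, 0.1312, 0.1813]
tool_rot: [3.141, -0.003, -0.001]
ft_force: [-0.4, -0.7, -2.7]
grip_width: 0.203
grip_force: 45.1
```

Emit:
{"method": "apply_moves", "body": {
  "dp": [
    [0, 0.0009, -0.0004],
    [0, 0.0009, -0.0004],
    [0, 0.0009, -0.0004],
    [0, 0.0009, -0.0004],
    [0, 0, 0],
    [0, 0, 0],
    [0, 0, 0],
    [0, 0, 0],
    [0, 0, 0],
    [0, 0, 0]
  ],
  "twist": [
    [0.0175, 0, 0],
    [0.0175, 0, 0],
    [0.0175, 0, 0],
    [0.0175, 0, 0],
    [0, 0, 0],
    [0, 0, 0],
    [0, 0, 0],
    [0, 0, 0],
    [0, 0, 0],
    [0, 0, 0]
  ],
  "fingers": [1, 1, 1, 1, 1, 1, 1, 1, 1, 1]
}}

```text
time: 16.2
position: [0.4723, 0.1289, 0.183]
tool_rot: [-3.072, -0.0, 0.0]
ft_force: [0.6, -0.1, -2.7]
grip_width: 0.202
grip_force: 45.1
```

Emit:
{"method": "apply_moves", "body": {
  "dp": [
    [0, 0.0019, -0.0008],
    [0, 0.0019, -0.0008],
    [0, 0.0019, -0.0008],
    [0, 0.002, -0.0009],
    [0, 0.002, -0.0009],
    [0, 0, 0],
    [0, 0, 0],
    [0, 0, 0]
  ],
  "twist": [
    [0.035, 0, 0],
    [0.035, 0, 0],
    [0.035, 0, 0],
    [0.035, 0, 0],
    [0.035, 0, 0],
    [0, 0, 0],
    [0, 0, 0],
    [0, 0, 0]
  ],
  "fingers": [1, 1, 1, 1, 1, 1, 1, 1]
}}

```text
time: 17.0
position: [0.4722, 0.1193, 0.1859]
tool_rot: [-2.897, -0.002, -0.0]
ft_force: [0.8, 0.5, -2.6]
grip_width: 0.202
grip_force: 45.1
```

Run:
```python
from h import *
s=ctrl.get_state(); A=R.from_rotvec(s["tool_rot"]).as_matrix(); print(s["position"],A[:,2].round(3),s["joint_positions"].round(3),s["ft_force"],s["grip_width"])
w=get_image("wrist");sc=get_image("scene")
o=np.zeros((590,800,3),np.uint8)
o[:250,:400]=cv2.resize(w,(400,250),interpolation=3)
o[:300,400:]=cv2.resize(sc[140:260,300:460],(400,300),interpolation=3)
sd=get_image("side"); o[290:590,:400]=cv2.resize(sd[140:260,260:420],(400,300),interpolation=3)
cv2.imwrite("pics/c5.png",o[:,:,::-1])
```

```text
[0.47223432 0.11927629 0.18594794] [-0.     0.242 -0.97 ] [-0.025 -0.019 -0.093  1.935 -0.262  1.208 -1.597] [ 0.76542993  0.46887578 -2.58084094] 0.20160510193702014
```

View pics/c5.png

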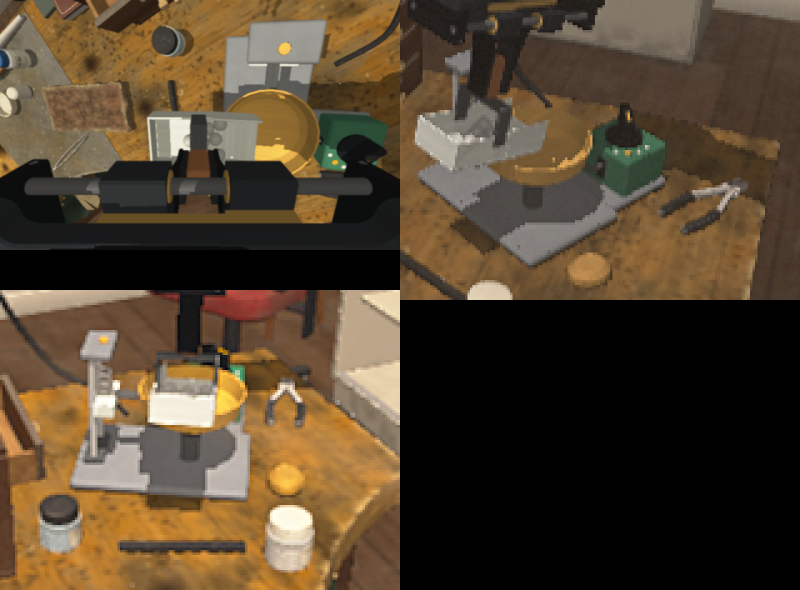

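The mouth is over the pan and the balls have rolled forward to the ramp, none out. Continue the pour.

Emit:
{"method": "apply_moves", "body": {
  "dp": [
    [0, 0.001, -0.0005],
    [0, 0.001, -0.0005],
    [0, 0.001, -0.0005],
    [0, 0.001, -0.0005],
    [0, 0.0011, -0.0005],
    [0, 0.0011, -0.0005],
    [0, 0.0011, -0.0005],
    [0, 0.0011, -0.0005],
    [0, 0.0011, -0.0005],
    [0, 0.0011, -0.0005]
  ],
  "twist": [
    [0.0175, 0, 0],
    [0.0175, 0, 0],
    [0.0175, 0, 0],
    [0.0175, 0, 0],
    [0.0175, 0, 0],
    [0.0175, 0, 0],
    [0.0175, 0, 0],
    [0.0175, 0, 0],
    [0.0175, 0, 0],
    [0.0175, 0, 0]
  ],
  "fingers": [1, 1, 1, 1, 1, 1, 1, 1, 1, 1]
}}

```text
time: 18.15
position: [0.4724, 0.1069, 0.1873]
tool_rot: [-2.72, 0.0, -0.001]
ft_force: [0.7, -1.3, -2.2]
grip_width: 0.197
grip_force: 45.1
```

Emit:
{"method": "apply_moves", "body": {
  "dp": [
    [0, 0.001, -0.001],
    [0, 0.001, -0.001],
    [0, 0.0009, -0.0011],
    [0, 0.0009, -0.0011],
    [0, 0.0009, -0.0011],
    [0, 0.0009, -0.0011],
    [0, 0.0009, -0.0011],
    [0, 0.0009, -0.0011],
    [0, 0.0009, -0.0011],
    [0, 0.0009, -0.0011]
  ],
  "twist": [
    [0.0175, 0, 0],
    [0.0175, 0, 0],
    [0.0175, 0, 0],
    [0.0175, 0, 0],
    [0.0175, 0, 0],
    [0.0175, 0, 0],
    [0.0175, 0, 0],
    [0.0175, 0, 0],
    [0.0175, 0, 0],
    [0.0175, 0, 0]
  ],
  "fingers": [1, 1, 1, 1, 1, 1, 1, 1, 1, 1]
}}

```text
time: 19.15
position: [0.4723, 0.0936, 0.1923]
tool_rot: [-2.545, 0.0, -0.0]
ft_force: [0.4, -0.1, -1.7]
grip_width: 0.201
grip_force: 45.1
```

Emit:
{"method": "apply_moves", "body": {
  "dp": [
    [0, 0.0017, -0.0023],
    [0, 0.0017, -0.0023],
    [0, 0.0017, -0.0023],
    [0, 0.0017, -0.0023],
    [0, 0.0017, -0.0023],
    [0, 0.0017, -0.0023],
    [0, 0.0017, -0.0023],
    [0, 0.0017, -0.0023],
    [0, 0, 0],
    [0, 0, 0]
  ],
  "twist": [
    [0.035, 0, 0],
    [0.035, 0, 0],
    [0.035, 0, 0],
    [0.035, 0, 0],
    [0.035, 0, 0],
    [0.035, 0, 0],
    [0.035, 0, 0],
    [0.035, 0, 0],
    [0, 0, 0],
    [0, 0, 0]
  ],
  "fingers": [1, 1, 1, 1, 1, 1, 1, 1, 1, 1]
}}

```text
time: 20.15
position: [0.4725, 0.0713, 0.1971]
tool_rot: [-2.267, 0.001, -0.0]
ft_force: [0.6, 0.3, -1.4]
grip_width: 0.203
grip_force: 45.1
```

Run:
```python
from h import *
s=ctrl.get_state(); A=R.from_rotvec(s["tool_rot"]).as_matrix(); print(s["position"],A[:,2].round(3),s["joint_positions"].round(3),s["ft_force"],s["grip_width"])
w=get_image("wrist");sc=get_image("scene")
o=np.zeros((590,800,3),np.uint8)
o[:280,:400]=cv2.resize(w[20:300,200:600],(400,280),interpolation=3)
o[:300,400:]=cv2.resize(sc[140:260,300:460],(400,300),interpolation=3)
sd=get_image("side"); o[290:590,:400]=cv2.resize(sd[140:260,260:420],(400,300),interpolation=3)
cv2.imwrite("pics/c6.png",o[:,:,::-1])
```

```text
[0.47247553 0.0712654  0.19705775] [ 0.001  0.767 -0.641] [ 0.246  0.18   0.135  1.962 -0.821  1.473 -0.898] [ 0.60820217  0.31797919 -1.38803146] 0.2026668276275745
```

View pics/c6.png

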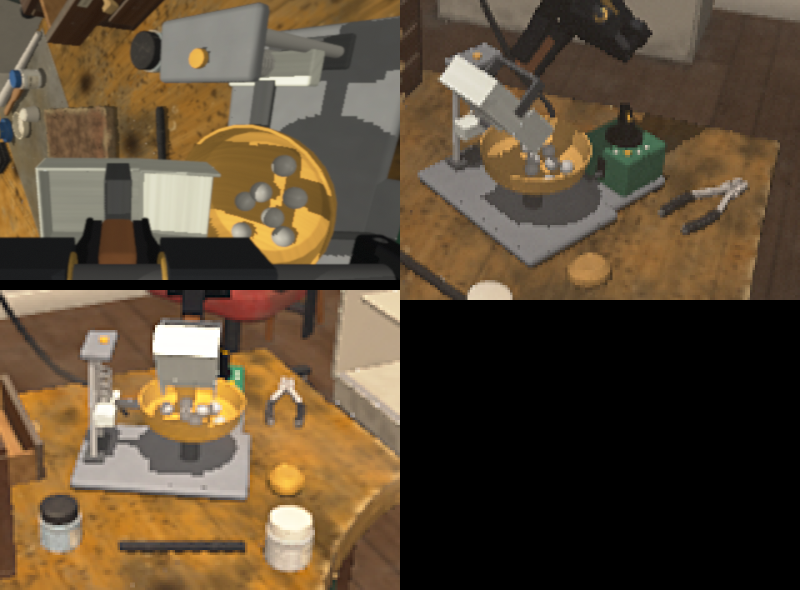

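All seven balls are in the pan (wrist crop), the scoop is empty, and nothing is on the bench. Lift away, level the scoop and return.

Emit:
{"method": "apply_moves", "body": {
  "dp": [
    [0, -0.008, -0.006],
    [0, -0.016, -0.013],
    [0, -0.022, -0.019],
    [0, 0, 0],
    [0, 0, 0],
    [0, 0, 0],
    [0, 0, 0],
    [0, 0, 0],
    [0, 0, 0],
    [0, 0, 0]
  ],
  "twist": [
    [0, 0, 0],
    [0, 0, 0],
    [0, 0, 0],
    [-0.125, 0, 0],
    [-0.125, 0, 0],
    [-0.125, 0, 0],
    [-0.125, 0, 0],
    [-0.125, 0, 0],
    [-0.125, 0, 0],
    [-0.125, 0, 0]
  ],
  "fingers": [1, 1, 1, 1, 1, 1, 1, 1, 1, 1]
}}

```text
time: 21.3
position: [0.4723, 0.0725, 0.2592]
tool_rot: [3.138, -0.001, 0.006]
ft_force: [-0.4, 0.4, -1.7]
grip_width: 0.205
grip_force: 45.1
```

Emit:
{"method": "apply_moves", "body": {
  "dp": [
    [0, -0.01, 0],
    [0, -0.02, 0],
    [0, -0.025, 0],
    [0, -0.025, 0],
    [0, -0.025, 0],
    [0, -0.025, 0],
    [0, -0.025, 0],
    [0, -0.015, 0],
    [0, -0.01, 0],
    [0, 0, 0]
  ],
  "twist": [
    [0, 0, 0],
    [0, 0, 0],
    [0, 0, 0],
    [0, 0, 0],
    [0, 0, 0],
    [0, 0, 0],
    [0, 0, 0],
    [0, 0, 0],
    [0, 0, 0],
    [0, 0, 0]
  ],
  "fingers": [1, 1, 1, 1, 1, 1, 1, 1, 1, 1]
}}

```text
time: 22.3
position: [0.472, 0.2525, 0.2568]
tool_rot: [-3.141, -0.001, 0.002]
ft_force: [0.5, 0.2, -1.8]
grip_width: 0.2
grip_force: 45.2
```

Emit:
{"method": "apply_moves", "body": {
  "dp": [
    [0, 0, 0],
    [0, 0, 0],
    [0, 0, 0],
    [0, 0, 0],
    [0, 0, 0],
    [0, 0, 0],
    [0, 0, 0],
    [0, 0, 0],
    [0, 0, 0],
    [0, 0, 0]
  ],
  "twist": [
    [0, 0, -0.08],
    [0, 0, -0.13],
    [0, 0, -0.13],
    [0, 0, -0.13],
    [0, 0, -0.13],
    [0, 0, -0.13],
    [0, 0, -0.13],
    [0, 0, -0.13],
    [0, 0, -0.13],
    [0, 0, -0.13]
  ],
  "fingers": [1, 1, 1, 1, 1, 1, 1, 1, 1, 1]
}}

```text
time: 23.3
position: [0.4727, 0.2499, 0.2569]
tool_rot: [2.545, 1.841, -0.001]
ft_force: [0.1, -0.3, -1.5]
grip_width: 0.199
grip_force: 45.2
```

Emit:
{"method": "apply_moves", "body": {
  "dp": [
    [0, 0, 0],
    [0, 0, 0],
    [0, 0, 0],
    [0, 0, 0],
    [0, 0, 0],
    [0, 0, 0]
  ],
  "twist": [
    [0, 0, -0.13],
    [0, 0, -0.13],
    [0, 0, -0.1],
    [0, 0, -0.06],
    [0, 0, 0],
    [0, 0, 0]
  ],
  "fingers": [1, 1, 1, 1, 1, 1]
}}

```text
time: 23.9
position: [0.4726, 0.2506, 0.2569]
tool_rot: [2.112, 2.325, -0.0]
ft_force: [0.3, -0.1, -1.6]
grip_width: 0.204
grip_force: 45.2
```

```bash
cat > err.py <<'E'
from h import *
s=ctrl.get_state(); A=R.from_rotvec(s["tool_rot"]).as_matrix(); print(s["time"],s["position"],A[:,2].round(4),np.degrees(np.arctan2(A[1,1],A[0,1])))
print("tool err",A.T@(np.array([.4651,.4086,.0817])-s["position"]), "rot err",R.from_matrix(A.T@R.from_rotvec([2.097,2.339,.001]).as_matrix()).as_rotvec(), s["ft_force"])
E
python3 err.py
```

```text
23.9 [0.47260241 0.25064171 0.256897  ] [ 0.e+00 -3.e-04 -1.e+00] 5.4900346355911855
tool err [0.15800839 0.00764576 0.17514562] rot err [-0.00061804  0.00060292 -0.01317998] [ 0.3459689  -0.12031327 -1.56896215]
```

Emit:
{"method": "apply_moves", "body": {
  "dp": [
    [0.008, 0.0008, 0.005],
    [0.02, 0.001, 0.01],
    [0.025, 0.001, 0.015],
    [0.025, 0.001, 0.015],
    [0.025, 0.001, 0.02],
    [0.025, 0.001, 0.02],
    [0.02, 0.001, 0.02],
    [0.01, 0.0008, 0.015],
    [0, 0, 0.01],
    [0, 0, 0]
  ],
  "twist": [
    [0, 0, -0.013],
    [0, 0, 0],
    [0, 0, 0],
    [0, 0, 0],
    [0, 0, 0],
    [0, 0, 0],
    [0, 0, 0],
    [0, 0, 0],
    [0, 0, 0],
    [0, 0, 0]
  ],
  "fingers": [1, 1, 1, 1, 1, 1, 1, 1, 1, 1]
}}

```text
time: 24.9
position: [0.4619, 0.4079, 0.1249]
tool_rot: [2.094, 2.341, -0.006]
ft_force: [-0.3, -0.9, -2.0]
grip_width: 0.201
grip_force: 45.2
```

Emit:
{"method": "apply_moves", "body": {
  "dp": [
    [0, 0, 0.01],
    [0, 0, 0.01],
    [0, 0, 0.005],
    [0, 0, 0],
    [0, 0, 0],
    [0, 0, 0]
  ],
  "twist": [
    [0, 0, 0],
    [0, 0, 0],
    [0, 0, 0],
    [0, 0, 0],
    [0, 0, 0],
    [0, 0, 0]
  ],
  "fingers": [1, 1, 1, 1, 1, 1]
}}

```text
time: 25.5
position: [0.4626, 0.4099, 0.1024]
tool_rot: [2.094, 2.342, 0.002]
ft_force: [0.6, 0.9, -2.1]
grip_width: 0.206
grip_force: 45.2
```

```bash
python3 err.py
```

```text
25.5 [0.46262849 0.40985038 0.10239979] [ 8.e-04  6.e-04 -1.e+00] 6.410079434478852
tool err [-0.00152866  0.00229809  0.02070109] rot err [ 0.00027735 -0.00021958  0.00287792] [ 0.55744528  0.93504646 -2.10031151]
```

Emit:
{"method": "apply_moves", "body": {
  "dp": [
    [-0.001, 0.002, 0.005],
    [0, 0, 0.005],
    [0, 0, 0.004],
    [0, 0, 0.003],
    [0, 0, 0.002],
    [0, 0, 0.001],
    [0, 0, 0],
    [0, 0, 0]
  ],
  "twist": [
    [0, 0, 0],
    [0, 0, 0],
    [0, 0, 0],
    [0, 0, 0],
    [0, 0, 0],
    [0, 0, 0],
    [0, 0, 0],
    [0, 0, 0]
  ],
  "fingers": [1, 1, 1, 1, 1, 1, 1, 1]
}}

```text
time: 26.3
position: [0.4645, 0.409, 0.082]
tool_rot: [2.093, 2.342, 0.001]
ft_force: [-0.1, 0.6, -1.2]
grip_width: 0.205
grip_force: 45.2
```

```bash
python3 err.py
```

```text
26.3 [0.46449618 0.40902388 0.08198298] [ 3.e-04  2.e-04 -1.e+00] 6.421179887003738
tool err [-0.00048881  0.00055252  0.00028308] rot err [-2.46684784e-04  6.20347394e-05  3.07149573e-03] [-0.12510442  0.5658201  -1.22376607]
```

Almost touching. Lower 1 mm more, then release.

Emit:
{"method": "apply_moves", "body": {
  "dp": [
    [0, 0, 0.0008],
    [0, 0, 0],
    [0, 0, 0]
  ],
  "twist": [
    [0, 0, 0],
    [0, 0, 0],
    [0, 0, 0]
  ],
  "fingers": [1, 1, 1]
}}

```text
time: 26.6
position: [0.4646, 0.4091, 0.0816]
tool_rot: [2.094, 2.342, 0.001]
ft_force: [-0.6, -0.0, 3.3]
grip_width: 0.205
grip_force: 45.2
```

Emit:
{"method": "apply_moves", "body": {
  "dp": [
    [0, 0, 0],
    [0, 0, 0],
    [0, 0, 0],
    [0, 0, 0],
    [0, 0, 0],
    [0, 0, -0.01],
    [0, 0, -0.03],
    [0, 0, -0.04],
    [0, 0, -0.04],
    [0, 0, 0]
  ],
  "twist": [
    [0, 0, 0],
    [0, 0, 0],
    [0, 0, 0],
    [0, 0, 0],
    [0, 0, 0],
    [0, 0, 0],
    [0, 0, 0],
    [0, 0, 0],
    [0, 0, 0],
    [0, 0, 0]
  ],
  "fingers": [0.75, 0.7, 0.6, 0.5, 0.4, 0.4, 0.4, 0.4, 0.4, 0.4]
}}

```text
time: 27.6
position: [0.4668, 0.4119, 0.2088]
tool_rot: [2.092, 2.341, 0.019]
ft_force: [0.2, -0.3, 0.1]
grip_width: 0.594
grip_force: 0.0
```

Run:
```python
from h import *
print(ctrl.get_state()["time"])
sc=get_image("scene");sd=get_image("side")
o=np.zeros((600,800,3),np.uint8)
o[:300,:400]=cv2.resize(sc[140:260,300:460],(400,300),interpolation=3)
o[:300,400:]=cv2.resize(sd[140:260,260:420],(400,300),interpolation=3)
o[300:,:400]=cv2.resize(sc[220:340,170:330],(400,300),interpolation=3)
o[300:,400:]=cv2.resize(sd[235:355,250:410],(400,300),interpolation=3)
cv2.imwrite("pics/c7.png",o[:,:,::-1])
```

```text
27.6
```

View pics/c7.png

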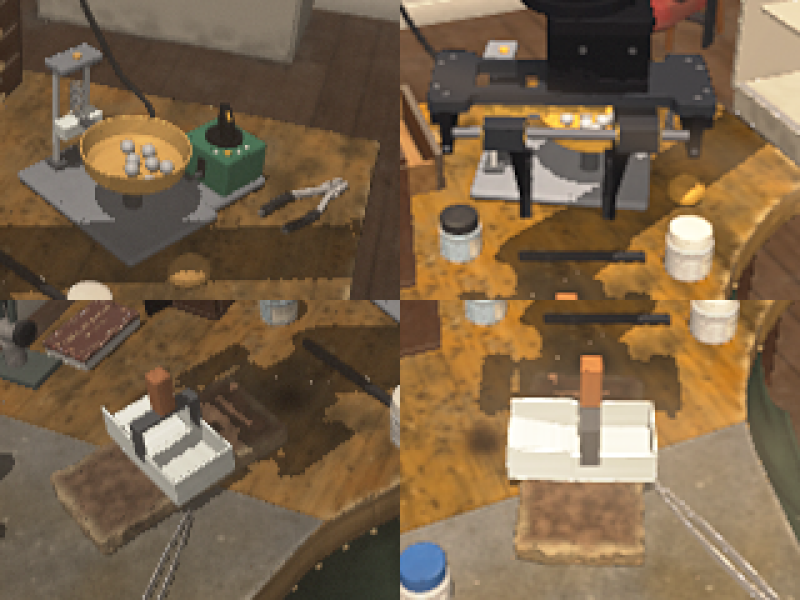

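The scoop stands upright and empty on the brick. The pan holds the balls and is down, the selector is on the yellow dot, and the bystanders are in place.

```bash
python3 -c "
from h import *
print(ctrl.close_job())"
```

```text
the job is handed in; nothing more can be done
None
```

I handed the job in at about 28 s: the selector is on the yellow dot, all seven balls are in the pan with none on the bench, and the empty scoop stands upright on the brick. I judged the pan to be down on its stop from the pictures and the seven-ball load; I did not measure it.

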